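Hang the lens basket on the drying rail

ROBOT

A 6-joint arm with a two-finger parallel gripper is mounted at the origin on a cart in front of the work surface, level with it; the furniture and walls round the work are solid. World frame = base frame: x ahead of the robot, y to its left, z up, the work surface at z = 0. Lengths are in m, angles in rad, forces in N, time in s.
With the tool pointing down it reaches from about 0.3 to 0.875 m from the base axis. Payload 4.2 kg.
Tool frame: the origin (TCP) lies at the very end of the fingers, on their centre line; the grasp point (between the pads) lies 19 mm behind it; x points along the fingers, y is the direction in which the jaws open and shut, and the axes are right-handed (so a half turn about x gives the same grasp; the last joint's range is limited). The gripper opens to 85 mm and grips with 20 to 120 N. Pads are 22 mm wide; open, the fingers measure 114 mm over their backs; the gripper's body (76 mm by 85 mm) begins 54 mm behind the grasp point. The pads swing forward as they close: fully open they stand 13 mm farther back than shut.
Start: joints at [-1.346, 0.32, 1.565, -0, 1.257, -0.02], TCP at [0.139, -0.558, 0.231] pointing down, gripper open.
Joint ranges: [-3.11, 3.11], [-0.84, 2.01], [0.21, 2.61], [-1.34, 4.49], [0.05, 2.63], [-2.56, 2.56]. Speed limits (rad/s): [2.57, 2.57, 3.14, 3.14, 3.14, 3.14].

INTERFACE

Orientations are given as a rotation vector (axis times angle).
In Python, from cell import manip gives the robot as it stands.
- The arm moves only by the tool step_arm, never from a script. Its argument "plan" is a list that holds one entry, the list of rows, each a list of 4 numbers: the shift along the tool's x, y, z in m, then the turn about the tool's x in rad. In form: [[[dx, dy, dz, roll], ...]]. A call has 1 to 8 rows; each row is the pose to reach, as a shift and turn from the pose commanded when the call began, along the tool's axes at that moment; what a row does not reach only later rows make up. A row lasts 1/12 s, in which the tool goes at most 41.7 mm and 7.16 degrees, less where a joint would pass 70% of its speed; a pose out of reach is approached as far as the arm can. A call with a gripper value outside its range is refused whole. "gripper" is the finger opening in m, from 0 to 0.0854, set as the call begins (left out, the last holds). The fingers move at their own pace and stop on an object; the grip force is fixed at half the most. Time passes only in rows, so rows that repeat a pose let the fingers close. It gives the time, the measured TCP pose, the force and the opening at its end, in the units of the state.
- manip.get_obs(): the state, without advancing time (a new reading comes with each control period).
- manip.read_camera(name): name is "scene" or "side" or "wrist"; returns the picture (420x560x3 uint8, red, green, blue); there is no depth.
- manip.camera_info(name): a dict with "fx", "fy", "cx", "cy" (pixels), "extrinsics" (4x4, takes a point from camera to world coordinates); the wrist camera has in their place "mount" (4x4, takes a point from camera to tool coordinates, whose origin is the TCP and whose axes are the tool frame's). Camera axes: x right, y down, z forward; pixel columns grow to the right and rows downward; lengths in m; the calibration is good to about 2 mm. A picture is of the moment at which its call begins: read the wrist's pose just before it. camera_info takes no time and is no camera call.
- manip.job_done(): hands the job in, once; it reports no verdict.
The state is a dict: "clock": time; "q": joint angles; "qd": joint speeds; "joint_efforts": joint torques, N m; "eef_pos": TCP position; "tool_rot": TCP orientation; "force": force on the tool from outside, world axes, zero at the start; "wrist_torque": the same for the moment, N m; "opening": finger opening in m.
Only numpy, scipy, OpenCV 4.12 (cv2) and the standard library are available. Lean on these libraries where they do the work, as an engineer would, in place of code of your own. Each camera call takes 0.05 s, during which the arm holds its last target. There are 200 camera calls.

TASK

Put the rinsed lenses up to dry: slide the yellow gate of the drying rack aside, hook the lens basket onto the rail through the gap this leaves, and slide it along the rail until it hangs centred on the fan's red pointer. Then slide the gate fully shut again so that the basket cannot be lifted off, leave the basket hanging free, and do not disturb the loose things around the rack.

Things in the scene. Friction and masses are not known exactly. Their poses are not given: they have to be found in the camera images.
- rack: Fixed drying rack. Origin on the worktop under the middle of the rail; x points away from the robot, square to the rail, y along it to the left, z up. Grey base plate x -65..100, y -210..210, 14 mm high; on it a drip tray, rim 24 mm high. End plates at y = -195 and 195 mm, 171 mm high. In front of the rail and above the tray the space is free.
- rail_mid (a point): Middle of the rail's axis: rack (0, 0, 155 mm), axes as the rack's. Rail: round steel rod, diameter 10 mm, y -190..190. Behind it a beam (x 24..36, z 145..171 mm). Over it, x from -3 mm back to the beam, z 171..177 mm, lies a keeper strip that stops a hook from being put on or lifted off: fixed for y 5..200 mm, and the gate for y -75..5 mm.
- loading_gap (a point): Middle of the 80 mm loading gap that the open gate leaves, on the rail's axis: rack (0, -35, 155 mm), axes as the rack's. Only here can a hook go on: bring the basket in from the robot's side (moving to +x) at the height where its hook passes over the rail and its lenses under it (raised 20 to 38 mm from hanging), then lower it.
- gate (a joint): Yellow sliding gate, a piece of keeper strip 80 mm long with a black upright pull. 0 = shut (starts at 0 to 0.012); slides to the rack's -y (right) to 0.080 m = fully open, over 6 mm ajar is not shut. Has end stops, stays where it is left; friction about 1.5 N.
- gate_pull (a point): Middle of the gate's black pull, to be gripped from above: 12 mm thick (rack x) by 26 mm wide (rack y), z 182..220 mm. It moves with the gate: rack x = 8 mm, z = 203 mm, y = -35 mm less the gate's value.
- basket: Rigid steel wire lens basket with hook, 0.2 to 0.37 kg, standing upright in front of the rack. Origin: centre of its underside; z up; x, y as the rack's when it hangs rightly (starts turned up to 0.5 rad from that). Basket 56 mm (x) by 80 mm (y) by 35 mm high; clear lenses stand out of it up to z = 60 mm.
- hook_seat (a point): Basket point (0, 0, 110 mm), axes as the basket's; lies on the rail's axis when the hook sits on the rail (underside then 45 mm above the worktop). Hook: open downward, 40 mm wide along y, inner walls at x = -9 and 9 mm, roof-shaped seat, its top at z = 121 mm, its lip on the +x side down to z = 97 mm; carried by an upright plate at x = -11 mm, 4 mm thick.
- basket_grip (a point): Middle of the basket's blue grip, to be gripped from above: basket (-11, 0, 164 mm), 12 mm thick (x), 30 mm wide (y), z 140..184 mm. When the basket hangs, the grip stands 185..229 mm above the worktop, in front of and above the keeper strip; fingertips must then stay above 182 mm.
- fan_mark (a point): The mark: point on the rail's axis in line with the fan's red pointer, axes as the rack's; 60 to 110 mm to the rack's +y from rail_mid. The fan (black, 76 mm, fixed, its front 54 mm behind the rail's axis) carries a flat red pointer, 16 mm wide, with its tip over the keeper strip; top at z = 180 mm.
- loupe: Black loupe, 38 mm wide, 30 mm tall, standing loose in front of the rack's left end: leave alone. Origin under its middle.
- tape_roll: White tape roll, 82 mm wide, 14 mm high, lying loose behind the rack: leave alone. Origin under its middle.
- toggle_clip: White and steel spring clip, 51 x 26 x 14 mm, lying loose in front of the rack's right end: leave alone. Origin under its middle, x along it.

How it is judged:
On the way, in this order (a step that is already met when the one before it is completed fails the run):
1. the gate is slid aside, open by more than 50 mm (value of joint gate above 0.05 m), for 0.1 s.
2. the basket's hook sits on the rail in the loading gap (z of hook_seat in the frame of rack between 0.15 and 0.16 m and x of hook_seat in the frame of rack between -0.006 and 0.006 m and y of hook_seat in the frame of rack below 0.02 m), for 0.1 s.
3. the hanging basket is slid to the fan's pointer, within 10 mm (y of hook_seat in the frame of fan_mark between -0.01 and 0.01 m and distance between hook_seat and fan_mark below 0.014 m), for 0.2 s.
At the end, for the whole second after the job is handed in: The gate is shut to within 6 mm; the basket hangs free by its hook on the rail (hook seat within 6 mm of the rail's axis), upright within 0.15 rad and at rest, centred on the fan's pointer to within 10 mm along the rail (value of joint gate below 0.006 m and y of hook_seat in the frame of fan_mark between -0.01 and 0.01 m and z of hook_seat in the frame of rack between 0.15 and 0.16 m and x of hook_seat in the frame of rack between -0.006 and 0.006 m and angle between basket's own z axis and vertical below 0.15 rad and angle between the y axis of basket and the y axis of rack, either way round below 0.15 rad and linear speed of basket below 0.03 m/s and contact force between basket and rack above 0.5 N); the robot touches nothing.
It fails at once if the basket is tipped by more than 0.7 rad (angle between basket's own z axis and vertical above 0.7 rad).
It fails at once if a loose thing (loupe, spring clip, tape roll) is shifted by more than 25 mm (distance of any of loupe, toggle_clip, tape_roll from where it was at the start of the episode above 0.025 m).
It also fails if it takes over 58 s, if anything falls off the work surface, if the arm or the gripper's body presses on something with over 40 N, if the wrist force passes 120 N, or if a joint passes its speed limit or range.

## Working session

There is one attempt and no reset: what is moved stays moved. The work goes in short steps, Python scripts to look and compute and a tool call to move; the robot and the scene stay as the last step left them, time stands still between calls to the robot, and variables do not carry over. Pictures are saved under pics/ and viewed, about 8 in all and at most 12, crops included, and the job is handed in when it is done.

Besides the shell and the picture viewer there is one more tool, called after "Call:" as name([rows], argument=value, ...), one row to a line, values as JSON. step_arm: Moves the arm, as the interface text tells. Its arguments: {"type":"object","properties":{"plan":{"type":"array"},"gripper":{"type":"number"}},"required":["plan"]}

```bash
mkdir -p pics
cat > h.py <<'E'
import numpy as np, cv2
from cell import manip
from scipy.spatial.transform import Rotation as R
def cam(n):
    i=manip.camera_info(n)
    if n=='wrist':
        o=manip.get_obs(); T=np.eye(4); T[:3,:3]=R.from_rotvec(o['tool_rot']).as_matrix(); T[:3,3]=o['eef_pos']
        E=T@np.array(i['mount'])
    else: E=np.array(i['extrinsics'])
    return i,E
def plane(i,E,u,v,z):
    d=E[:3,:3]@np.array([(u-i['cx'])/i['fx'],(v-i['cy'])/i['fy'],1]); c=E[:3,3]
    return c+d*(z-c[2])/d[2]
def proj(i,E,p):
    q=np.linalg.inv(E)@np.append(p,1); return np.array([i['fx']*q[0]/q[2]+i['cx'],i['fy']*q[1]/q[2]+i['cy']])
def snap(n,f):
    i,E=cam(n); im=np.array(manip.read_camera(n)); cv2.imwrite(f'pics/{f}.png',im[:,:,::-1]); return im,i,E
E
python3 - <<'E'
from h import *
for n in ('scene','side','wrist'):
    im,i,E=snap(n,n+'0'); print(n,i['fx'],i['cx'],i['cy'],E.round(3).tolist())
o=manip.get_obs();print(o)
a=cv2.imread('pics/scene0.png')
E
```

```text
scene 386.3313362530593 292.64688126850206 206.23425109700068 [[-0.704, -0.313, 0.638, -0.086], [-0.71, 0.294, -0.64, 0.895], [0.013, -0.903, -0.429, 0.553], [0.0, 0.0, 0.0, 1.0]]
side 513.408424450077 281.1768182797633 211.63184462974712 [[1.0, 0.013, -0.003, 0.554], [0.008, -0.468, 0.884, -0.85], [0.01, -0.883, -0.468, 0.727], [0.0, 0.0, 0.0, 1.0]]
wrist 344.19370805574823 281.92379783554566 206.72820085624812 [[0.242, -0.933, -0.265, 0.206], [-0.97, -0.233, -0.065, -0.54], [-0.001, 0.273, -0.962, 0.375], [0.0, 0.0, 0.0, 1.0]]
{'clock': 0.15, 'q': array([-1.34597253e+00,  3.20134002e-01,  1.56539082e+00, -3.46522290e-06,
        1.25744151e+00, -2.00229766e-02]), 'qd': array([ 0.00122985, -0.00350099, -0.00595317, -0.00049036, -0.00055243,
        0.00013622]), 'joint_efforts': array([-4.63001243e-05, -4.15843105e+01, -2.34345657e+01,  2.08895983e-05,
        5.98068829e-03, -9.10951911e-06]), 'eef_pos': array([ 0.13928878, -0.55749271,  0.23068486]), 'tool_rot': array([ 2.09171451,  0.25882124, -2.09201737]), 'force': array([-0.17820669, -0.37404535,  0.50457167]), 'wrist_torque': array([-0.01513816,  0.01314202,  0.02947168]), 'opening': 0.08542214794067957}
```

View pics/scene0.png

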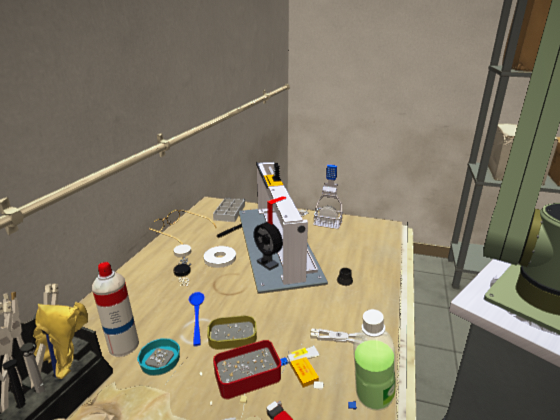

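View pics/side0.png

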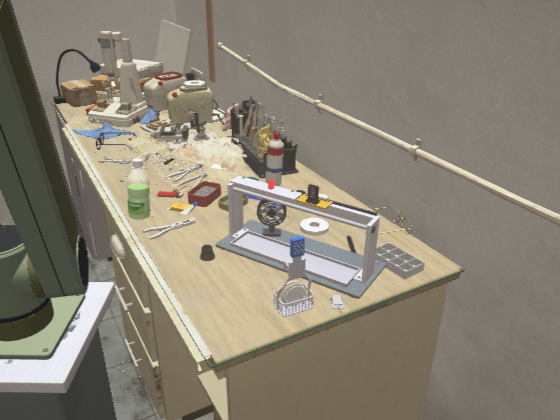

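The side view shows the rack with the gate (yellow, ~(315,201)), pull (313,192), pointer tip (271,184), basket grip (297,246), loupe (207,252), clip (337,300). The rack's +x is roughly world +y. I'll measure with colour masks next.

Run:
```python
from h import *
s=cv2.imread('pics/side0.png')[165:325,190:400]; c=cv2.imread('pics/scene0.png')[150:300,225:365]
s=cv2.resize(s,None,fx=3.8,fy=3.75,interpolation=cv2.INTER_CUBIC)
cv2.imwrite('pics/c1.png',s)
c=cv2.resize(c,None,fx=4,fy=4,interpolation=cv2.INTER_CUBIC);cv2.imwrite('pics/c2.png',c)
for n in('side','scene'):
    im=cv2.imread(f'pics/{n}0.png');i,E=cam(n)
    h=cv2.cvtColor(im,cv2.COLOR_BGR2HSV)
    for name,lo,hi,z in(('yellow',(20,150,120),(32,255,255),.177),('red',(0,170,120),(6,255,255),.18),('blue',(105,120,60),(120,255,255),.162)):
        m=cv2.inRange(h,lo,hi); k,l,st,ce=cv2.connectedComponentsWithStats(m)
        for j in range(1,k):
            if st[j,4]>15 and 220<ce[j,0]<365 and 150<ce[j,1]<300: print(n,name,st[j],ce[j].round(1),plane(i,E,*ce[j],z).round(3))
```

```text
side yellow [297 194  10   9  49] [302.5 198.2] [0.602 0.258 0.177]
side yellow [316 199  16   9  82] [323.3 203.6] [0.65  0.232 0.177]
side red [269 181   5   8  33] [270.8 183.9] [0.524 0.331 0.18 ]
side blue [247 195  15   5  25] [253. 197.] [0.481 0.292 0.162]
side blue [291 236  13   6  47] [296.8 238.3] [0.586 0.095 0.162]
scene yellow [264 175  19  11 120] [271.8 180.6] [0.623 0.263 0.177]
scene red [268 197  18   8  54] [275.3 200.1] [0.52  0.344 0.18 ]
scene blue [326 165  11  15 124] [331.2 171.6] [0.586 0.063 0.162]
```

View pics/c1.png

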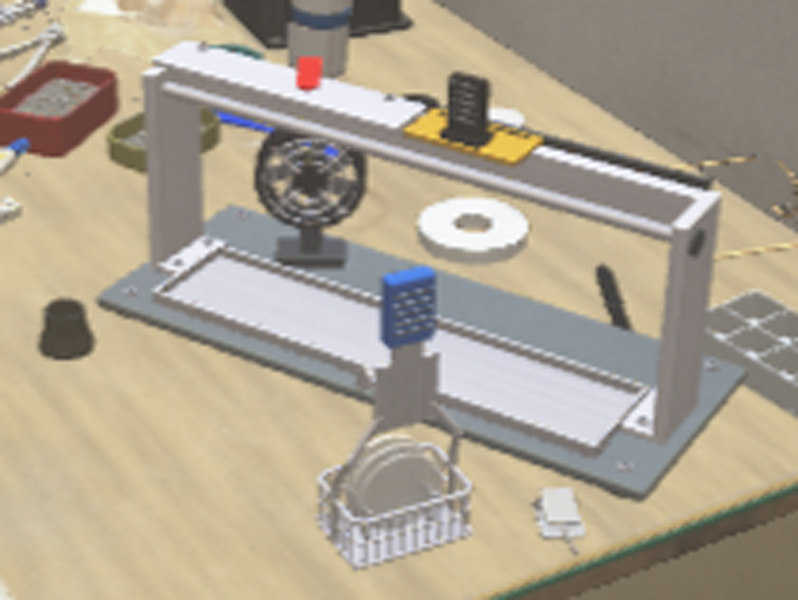

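View pics/c2.png

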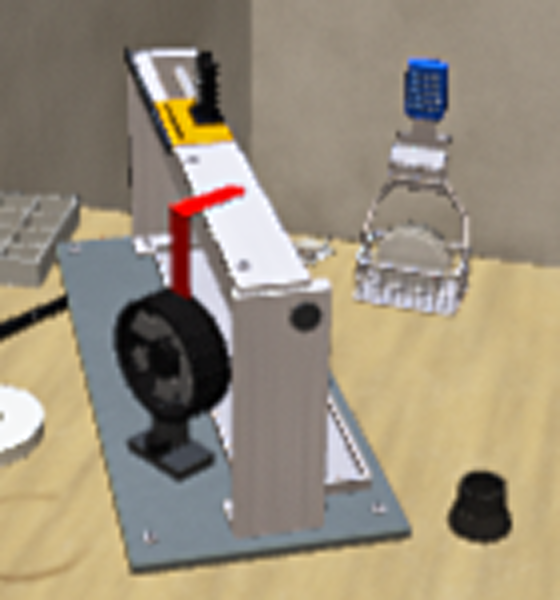

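Run:
```python
from h import *
from scipy.optimize import least_squares
S=lambda x,y:(x/3.8+190-.4,y/3.75+165-.4); C=lambda x,y:(x/4+225-.4,y/4+150-.4)
cs={n:cam(n) for n in('side','scene')}
pts=[('side',S(100,299),(-65,210,14)),('side',S(641,492),(-65,-210,14)),('side',S(744,372),(100,-210,14)),('side',S(232,207),(100,210,14)),
('scene',C(409,532),(-65,210,14)),('scene',C(136,567),(100,210,14)),('scene',C(62,244),(100,-210,14))]
for n,u,p in pts: print(n,p,plane(*cs[n],*u,.014).round(4))
def T(v,p): 
    c,s=np.cos(v[2]),np.sin(v[2]); return np.array([v[0]+c*p[0]-s*p[1],v[1]+s*p[0]+c*p[1],p[2]])
f=lambda v:np.concatenate([proj(*cs[n],T(v,np.array(p)/1e3))-u for n,u,p in pts])
r=least_squares(f,[.58,.25,1.4]);v=r.x;print(v,r.fun.round(1)); np.save('rack.npy',v)
c,s=np.cos(v[2]),np.sin(v[2])
def inv(w): d=w[:2]-v[:2]; return np.array([c*d[0]+s*d[1],-s*d[0]+c*d[1],w[2]])*1e3
print('pull top side',inv(plane(*cs['side'],*S(468,76),.22)),'scene',inv(plane(*cs['scene'],*C(207,53),.22)))
print('yellow ends side L',inv(plane(*cs['side'],*S(405,127),.177)),'R',inv(plane(*cs['side'],*S(530,160),.177)))
print('red tip side',inv(plane(*cs['side'],*S(309,88),.178)),'scene tip',inv(plane(*cs['scene'],*C(242,190),.18)), 'top side c',inv(plane(*cs['side'],*S(310,58),.18)))
for a,b in((357,565),(468,535),(322,528)): 
    w=plane(*cs['side'],*S(a,b),.0);print('basket bottom',w,inv(w))
for a,b in((357,527),(470,490),(430,455),(320,475)): 
    w=plane(*cs['side'],*S(a,b),.035);print('basket rim',w,inv(w))
g=[plane(*cs['side'],*S(409,270),.184),plane(*cs['side'],*S(384,280),.184),plane(*cs['side'],*S(434,268),.184),plane(*cs['scene'],*C(428,62),.184)]
for w in g: print('grip top',w,inv(w))
for n,u in(('side',S(67,350)),('side',S(560,520)),('scene',C(480,530))):
    print('loose',n,inv(plane(*cs[n],*u,0)))
# triangulated blue centre
```

```text
side (-65, 210, 14) [0.3793 0.3064 0.014 ]
side (-65, -210, 14) [0.7287 0.0921 0.014 ]
side (100, -210, 14) [0.8129 0.2244 0.014 ]
side (100, 210, 14) [0.4628 0.443  0.014 ]
scene (-65, 210, 14) [0.3705 0.3219 0.014 ]
scene (100, 210, 14) [0.4546 0.4559 0.014 ]
scene (100, -210, 14) [0.8069 0.2347 0.014 ]
[0.58491447 0.25729603 1.00649703] [-2.1 -1.7 -0.4  0.6  0.8 -1.1 -0.4 -1.9  1.3 -1.7 -1.2 -1.6 -0.4 -1.4]
pull top side [  8.86666787 -40.92689464 220.        ] scene [  9.91625044 -44.54010721 220.        ]
yellow ends side L [  0.42401102  -1.78198401 177.        ] R [  3.96543155 -89.37853223 177.        ]
red tip side [ 13.23755664  79.97516367 178.        ] scene tip [ 13.12105915  88.70243968 180.        ] top side c [ 50.07431488 103.83747483 180.        ]
basket bottom [0.55933056 0.03734733 0.        ] [-199.53152751  -96.016344      0.        ]
basket bottom [0.62466697 0.06641191 0.        ] [-140.02953629 -135.67880173    0.        ]
basket bottom [0.5384686  0.07123817 0.        ] [-182.05247441  -60.26311651    0.        ]
basket rim [0.55893915 0.02822937 0.035     ] [-207.44520021 -100.5621202    35.        ]
basket rim [0.62436248 0.06418221 0.035     ] [-142.07640267 -136.61401887   35.        ]
basket rim [0.60213548 0.09820849 0.035     ] [-125.21297029  -99.63494441   35.        ]
basket rim [0.53704851 0.07684784 0.035     ] [-178.07200841  -56.06300743   35.        ]
grip top [0.58530138 0.06538238 0.184     ] [-161.95311383 -102.9669325   184.        ]
grip top [0.57158505 0.05433223 0.184     ] [-178.62590857  -97.28701873  184.        ]
grip top [0.59900495 0.06789362 0.184     ] [-152.50221273 -113.2028733   184.        ]
grip top [0.58255049 0.06744667 0.184     ] [-161.68011006  -99.53849721  184.        ]
loose side [-115.56887087  191.13263088    0.        ]
loose side [ -97.20234957 -174.37073891    0.        ]
loose scene [-108.20327801  204.15779833    0.        ]
```

```bash
cat >> h.py <<'E'
def rack(v=None):
    return np.load('rack.npy') if v is None else v
def r2w(p):
    v=rack(); c,s=np.cos(v[2]),np.sin(v[2]); return np.array([v[0]+c*p[0]-s*p[1],v[1]+s*p[0]+c*p[1],p[2]])
def w2r(w):
    v=rack(); c,s=np.cos(v[2]),np.sin(v[2]); d=np.array(w)[:2]-v[:2]; return np.array([c*d[0]+s*d[1],-s*d[0]+c*d[1],w[2]])
def go(w,yaw=None):
    "shift in tool axes and roll to bring the TCP to world w with the jaws (tool y) along yaw"
    o=manip.get_obs(); M=R.from_rotvec(o['tool_rot']).as_matrix(); y=M[:,1]; a=np.arctan2(y[1],y[0]); r=0
    if yaw is not None: r=-((yaw-a+np.pi/2)%np.pi-np.pi/2)  # tool x is down: + roll = - yaw
    print('tcp',o['eef_pos'].round(4),'rack',w2r(o['eef_pos']).round(4),'jaw yaw',a.round(3),'d',(M.T@(np.array(w)-o['eef_pos'])).round(4),'roll',round(r,3),'open',round(o['opening'],4),'F',o['force'].round(1),'t',o['clock'],'q6',o['q'][5].round(2))
E
python3 - <<'E'
from h import *
o=manip.get_obs(); print(R.from_rotvec(o['tool_rot']).as_matrix().round(3))
v=rack(); go([.50,.13,.40],v[2]); print(manip.camera_info('wrist')['mount'])
E
```

```text
[[-0.     0.242 -0.97 ]
 [ 0.001 -0.97  -0.242]
 [-1.    -0.001 -0.   ]]
tcp [ 0.1393 -0.5575  0.2307] rack [-0.9268 -0.0592  0.2307] jaw yaw -1.326 d [-0.1685 -0.5798 -0.5166] roll 0.809 open 0.0854 F [-0.2 -0.4  0.5] t 0.15 q6 -0.02
[[-6.39881374e-04 -2.73048344e-01  9.62000100e-01 -1.43983956e-01]
 [ 9.99999794e-01 -2.16672196e-04  6.03658210e-04 -7.46346778e-04]
 [ 4.36108001e-05  9.62000288e-01  2.73048426e-01 -6.90221095e-02]
 [ 0.00000000e+00  0.00000000e+00  0.00000000e+00  1.00000000e+00]]
```

Call:
step_arm([
  [[-0.02, -0.026, -0.022, -0.12], [-0.04, -0.052, -0.044, -0.24], [-0.06, -0.078, -0.066, -0.36], [-0.08, -0.104, -0.088, -0.48], [-0.1, -0.13, -0.11, -0.6], [-0.12, -0.156, -0.132, -0.72], [-0.14, -0.182, -0.154, -0.84], [-0.16, -0.208, -0.176, -0.96]],
])

```text
clock: 0.82
eef_pos: [0.2598, -0.3116, 0.3921]
tool_rot: [1.47, 1.016, -1.47]
force: [1.2, -0.5, 0.0]
opening: 0.0853
```

Run:
```python
from h import *
go([.50,.13,.40],1.006)
```

```text
tcp [ 0.2598 -0.3116  0.3921] rack [-0.6546 -0.0296  0.3921] jaw yaw -0.361 d [-0.0078  0.0689 -0.498 ] roll -1.367 open 0.0853 F [ 1.2 -0.5  0. ] t 0.8167 q6 -0.54
```

Call:
step_arm([
  [[-0.001, 0.005, -0.038, -0.12], [-0.002, 0.01, -0.076, -0.24], [-0.003, 0.015, -0.114, -0.36], [-0.004, 0.02, -0.152, -0.48], [-0.005, 0.026, -0.19, -0.6], [-0.006, 0.032, -0.228, -0.72], [-0.007, 0.038, -0.268, -0.84], [-0.008, 0.043, -0.308, -0.96]],
])

```text
clock: 1.48
eef_pos: [0.4104, -0.0393, 0.3993]
tool_rot: [0.757, 1.435, -0.757]
force: [1.0, -0.1, 0.5]
opening: 0.0853
```

Run:
```python
from h import *
go([.50,.13,.40],1.006)
```

```text
tcp [ 0.4104 -0.0393  0.3993] rack [-0.3439 -0.0112  0.3993] jaw yaw 0.6 d [-0.0007  0.1695 -0.0891] roll -0.406 open 0.0853 F [ 1.  -0.1  0.5] t 1.4833 q6 -0.72
```

Call:
step_arm([
  [[0, 0.033, -0.018, -0.1], [0, 0.067, -0.036, -0.2], [0, 0.102, -0.054, -0.3], [0, 0.136, -0.072, -0.406], [0, 0.1695, -0.089, -0.406], [0, 0.1695, -0.089, -0.406]],
])

```text
clock: 1.98
eef_pos: [0.503, 0.1326, 0.3972]
tool_rot: [0.444, 1.527, -0.442]
force: [-0.8, 0.1, -0.2]
opening: 0.0854
```

Run:
```python
from h import *
im,i,E=snap('wrist','w1'); go([.5,.13,.4],1.006)
for n,p in dict(pull=(.008,-.035,.22),mid5=(-.003,.005,.177),gl=(-.003,-.075,.177),ptr=(0,.085,.18),el=(0,.2,.171),er=(0,-.2,.171),fl=(-.065,.21,.014),fr=(-.065,-.21,.014)).items(): print(n,proj(i,E,r2w(p)).round(0))
```

```text
tcp [0.5016 0.13   0.3976] rack [-0.1521  0.0023  0.3976] jaw yaw 1.004 d [-0.0024 -0.0009 -0.0014] roll -0.002 open 0.0856 F [ 0.3 -0.1 -0.1] t 2.0333 q6 -0.77
pull [441. 223.]
mid5 [418. 175.]
gl [410. 244.]
ptr [431.  96.]
el [441. -32.]
er [401. 336.]
fl [343.   5.]
fr [331. 283.]
```

View pics/w1.png

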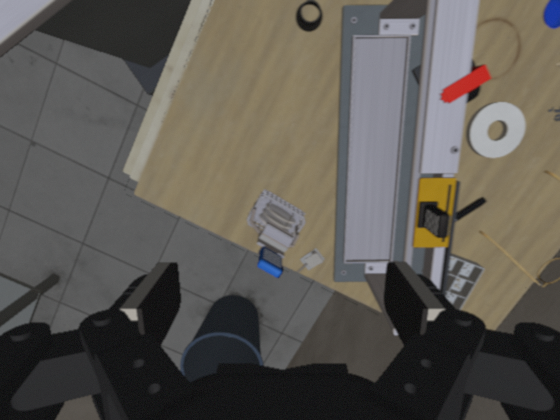

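The wrist view shows the rack (gate yellow at (437,212), junction (421,176), pointer tip (443,97)), basket (275,215) with its grip at (270,262), clip (312,260), loupe (309,15). The predicted rack points are within ~4 px. Next I'll measure the pointer and gate more closely.

Run:
```python
from h import *
im=cv2.imread('pics/w1.png'); i,E=cam('wrist'); h=cv2.cvtColor(im,cv2.COLOR_BGR2HSV)
def comp(lo,hi):
    m=cv2.inRange(h,lo,hi); m[300:]=0; k,l,st,ce=cv2.connectedComponentsWithStats(m); j=1+st[1:,4].argmax(); return (l==j).astype(np.uint8),st[j],ce[j]
def show(n,pts,z):
    for p in pts: print(n,np.round(p,1),(w2r(plane(i,E,*p,z))*1e3).round(1))
m,st,ce=comp((0,150,100),(8,255,255)); print(st); show('red',cv2.approxPolyDP(max(cv2.findContours(m,0,2)[0],key=len),2,True)[:,0],.18)
m,st,ce=comp((20,130,100),(32,255,255)); print(st); show('yel',cv2.approxPolyDP(cv2.convexHull(max(cv2.findContours(m,0,2)[0],key=len)),2,True)[:,0],.177)
m,st,ce=comp((100,120,60),(125,255,255)); print(st); show('blue',cv2.approxPolyDP(cv2.convexHull(max(cv2.findContours(m,0,2)[0],key=len)),2,True)[:,0],.184)
a=cv2.resize(im[55:275,400:500],None,fx=2.7,fy=2.7,interpolation=2); b=cv2.resize(im[180:290,230:340],None,fx=5,fy=5,interpolation=2)
H=594; cv2.imwrite('pics/c3.png',np.hstack([a[:550],b]))
```

```text
[442  65  49  37 762]
red [485  65] [ 46.4 113.5 180. ]
red [446  88] [ 11.   92.3 180. ]
red [442  99] [  8.3  81.8 180. ]
red [450 101] [ 16.6  79.9 180. ]
red [489  79] [ 52.3 100.6 180. ]
[ 414  178   43   70 1517]
yel [455 178] [ 33.6   0.9 177. ]
yel [447 246] [ 34.9 -77.5 177. ]
yel [414 246] [ -2.5 -77.5 177. ]
yel [420 179] [ -3.9  -0.2 177. ]
[544   0  16  28 380]
blue [559   0] [103.5 168.6 184. ]
blue [559  25] [108.  147.8 184. ]
blue [551  27] [100.9 146.1 184. ]
blue [545  21] [ 94.2 151.2 184. ]
blue [544  12] [ 91.8 158.8 184. ]
blue [550   0] [ 95.3 168.7 184. ]
```

View pics/c3.png

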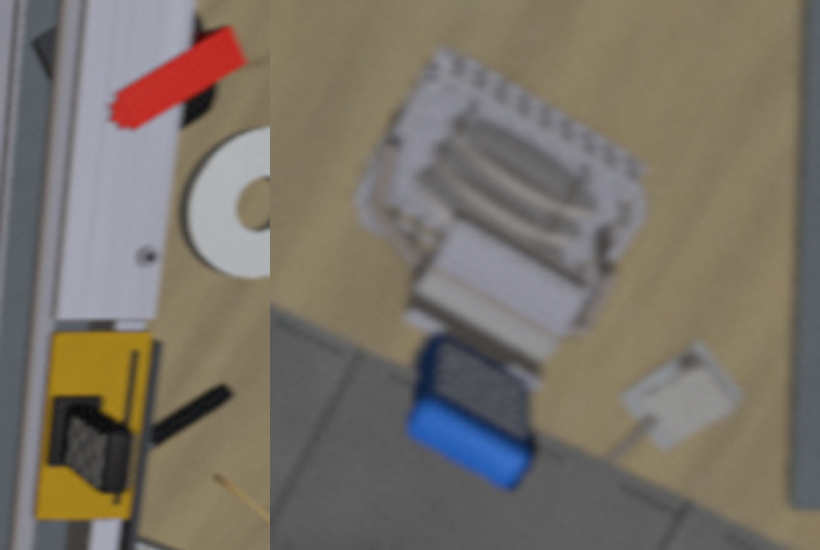

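The crop shows the pointer is truly oblique (axis meets the rail at rack y≈79). The basket is turned about 1.0 rad from the rack, more than the brief's 0.5, with its hook on the far side from the grip as specified. The gate is about 3 mm ajar. Gate and strip edges confirm the rack pose to ~1–2 mm.

Run:
```python
from h import *
go(r2w((.008,-.0385,.188)),1.0065); i,E=cam('wrist')
P=lambda a,b:plane(i,E,(a-270)/5+230-.4,b/5+180-.4,.184)
c=P(471,443); d=P(530,460)-P(413,402); d2=P(513,488)-P(409,435)
print('grip',c,np.arctan2(d[1],d[0]),np.linalg.norm(d),np.arctan2(d2[1],d2[0]),np.linalg.norm(d2), [P(*q) for q in((530,460),(413,402),(513,488),(409,435))])
```

```text
tcp [0.5016 0.13   0.3976] rack [-0.1521  0.0023  0.3976] jaw yaw 1.004 d [0.2092 0.1606 0.0408] roll -0.002 open 0.0856 F [ 0.3 -0.1 -0.1] t 2.0333 q6 -0.77
grip [0.58168574 0.06246001 0.184     ] 0.506965844622641 0.03004968434405761 0.49260908871652936 0.027036041921033115 [array([0.59244889, 0.07150891, 0.184     ]), array([0.5661788 , 0.05691898, 0.184     ]), array([0.59629726, 0.0644412 , 0.184     ]), array([0.57247575, 0.05165514, 0.184     ])]
```

Call:
step_arm([
  [[0.015, 0.032, 0.008, 0], [0.03, 0.064, 0.016, 0], [0.05, 0.096, 0.024, 0], [0.075, 0.128, 0.032, 0], [0.1, 0.1606, 0.041, 0], [0.13, 0.1606, 0.041, 0], [0.15, 0.1606, 0.041, 0], [0.15, 0.1606, 0.041, 0]],
])

```text
clock: 2.7
eef_pos: [0.6197, 0.2386, 0.2433]
tool_rot: [0.442, 1.533, -0.454]
force: [-0.7, -0.8, -1.4]
opening: 0.0856
```

Run:
```python
from h import *
go(r2w((.008,-.0385,.188)),1.0065)
```

```text
tcp [0.6197 0.2386 0.2433] rack [ 0.0028 -0.0393  0.2433] jaw yaw 0.999 d [ 0.0552  0.0057 -0.0005] roll -0.007 open 0.0856 F [-0.7 -0.8 -1.4] t 2.7 q6 -0.65
```

Call:
step_arm([
  [[0, 0, 0, 0], [0.02, 0, 0, 0], [0.04, 0, 0, 0], [0.058, 0, 0, 0], [0.058, 0, 0, 0], [0.058, 0, 0, 0]],
])

```text
clock: 3.2
eef_pos: [0.6225, 0.2399, 0.1932]
tool_rot: [0.449, 1.522, -0.447]
force: [0.4, -0.5, 0.6]
opening: 0.0856
```

Run:
```python
from h import *
im,i,E=snap('wrist','w2'); go(r2w((.008,-.0385,.188)),1.0065)
```

```text
tcp [0.623  0.2403 0.1941] rack [ 0.006  -0.0413  0.1941] jaw yaw 0.999 d [ 0.0061  0.002  -0.0028] roll -0.007 open 0.0855 F [1. 1. 1.] t 3.25 q6 -0.65
```

View pics/w2.png

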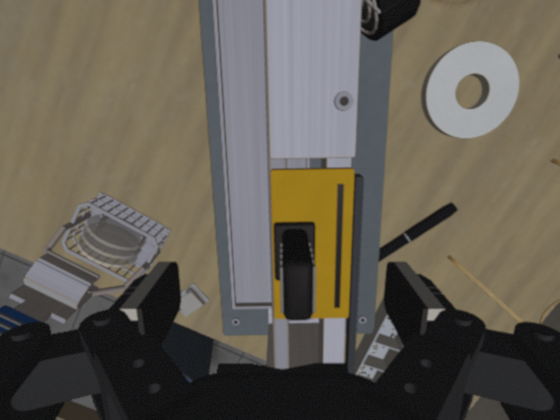

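Call:
step_arm([
  [[0.005, 0.003, -0.002, -0.007], [0.005, 0.003, -0.002, -0.007]],
])

```text
clock: 3.42
eef_pos: [0.6224, 0.2446, 0.1876]
tool_rot: [0.443, 1.523, -0.44]
force: [0.1, 0.2, -0.4]
opening: 0.0855
```

Call:
step_arm([
  [[0, 0, 0, 0], [0, 0, 0, 0], [0, 0, 0, 0], [0, 0, 0, 0], [0, 0, 0, 0], [0, 0, 0, 0], [0, 0, 0, 0], [0, 0, 0, 0]],
], gripper=0.005)

```text
clock: 4.08
eef_pos: [0.6234, 0.2461, 0.1866]
tool_rot: [0.445, 1.523, -0.437]
force: [3.8, 5.4, -1.3]
opening: 0.0112
```

Run:
```python
from h import *
go(r2w((.008,-.0385,.188)),1.0065)
```

```text
tcp [0.6234 0.2461 0.1866] rack [ 0.0111 -0.0385  0.1866] jaw yaw 1.008 d [-0.0014 -0.0031 -0.    ] roll 0.001 open 0.0112 F [ 3.8  5.4 -1.3] t 4.0833 q6 -0.65
```

Call:
step_arm([
  [[0, 0.002, 0.012, 0], [0, 0.002, 0.024, 0], [0, 0.002, 0.036, 0], [0, 0.002, 0.048, 0], [0, 0.002, 0.06, 0], [0, 0.002, 0.07, 0], [0, 0.002, 0.074, 0], [0, 0.002, 0.074, 0]],
])

```text
clock: 4.75
eef_pos: [0.6871, 0.2067, 0.1866]
tool_rot: [0.445, 1.525, -0.44]
force: [0.7, 5.7, 1.8]
opening: 0.0111
```

Run:
```python
from h import *
v=rack(); v[:2]+=.003*np.array([np.cos(v[2]),np.sin(v[2])]); np.save('rack.npy',v)
go(r2w((.008,-.115,.188)),1.0065)
```

```text
tcp [0.6871 0.2067 0.1866] rack [ 0.0088 -0.1134  0.1866] jaw yaw 1.006 d [-0.0014 -0.0008  0.0016] roll -0.0 open 0.0111 F [0.7 5.7 1.8] t 4.75 q6 -0.73
```

Call:
step_arm([
  [[0, 0, 0, 0], [0, 0, 0, 0], [0, 0, 0, 0], [0, 0, 0, 0]],
], gripper=0.07)

```text
clock: 5.08
eef_pos: [0.6858, 0.2052, 0.186]
tool_rot: [0.442, 1.525, -0.443]
force: [-0.4, 0.1, -0.3]
opening: 0.0589
```

Call:
step_arm([
  [[-0.03, 0, 0, 0], [-0.065, 0, 0, 0], [-0.1, 0, 0, -0.12], [-0.13, -0.03, 0, -0.24], [-0.15, -0.06, 0, -0.36], [-0.15, -0.1, 0, -0.48], [-0.15, -0.14, 0, -0.6], [-0.15, -0.18, 0, -0.72]],
])

```text
clock: 5.75
eef_pos: [0.5882, 0.0524, 0.3367]
tool_rot: [-0.128, 1.566, 0.127]
force: [0.9, -0.6, 0.0]
opening: 0.0704
```

Run:
```python
from h import *
go([.583,.0645,.25],2.06)
```

```text
tcp [0.5882 0.0524 0.3367] rack [-0.1744 -0.1124  0.3367] jaw yaw 1.733 d [ 0.0867  0.0129 -0.0033] roll -0.327 open 0.0704 F [ 0.9 -0.6  0. ] t 5.75 q6 -1.66
```

Now rotate to the grip's direction above the basket and look with the wrist camera before descending.

Call:
step_arm([
  [[0.02, 0.006, -0.002, -0.12], [0.04, 0.014, -0.003, -0.24], [0.06, 0.016, -0.003, -0.327], [0.06, 0.016, -0.003, -0.327], [0.06, 0.016, -0.003, -0.327]],
], gripper=0.085)

```text
clock: 6.17
eef_pos: [0.5835, 0.069, 0.2759]
tool_rot: [-0.377, 1.54, 0.377]
force: [0.7, -0.4, 0.1]
opening: 0.0848
```

Run:
```python
from h import *
im,i,E=snap('wrist','w3'); go([.583,.0645,.25],2.06)
h=cv2.cvtColor(im,cv2.COLOR_RGB2HSV); m=cv2.inRange(h,(100,120,50),(125,255,255)); 
k,l,st,ce=cv2.connectedComponentsWithStats(m); print(st[1:],ce[1:])
print(proj(i,E,[.583,.0645,.184]))
```

```text
tcp [0.5843 0.0691 0.277 ] rack [-0.1623 -0.1001  0.277 ] jaw yaw 2.052 d [ 0.027  -0.0035 -0.0033] roll -0.008 open 0.0851 F [-0.3  0.3 -0.3] t 6.2167 q6 -1.95
[[269 179  16  49 720]] [[276.6 203.9]]
[275.78535463 206.757574  ]
```

View pics/w3.png

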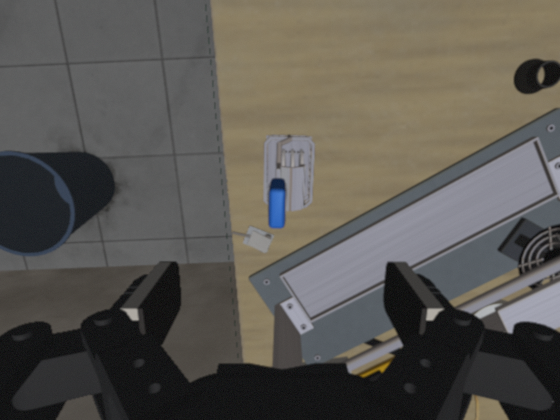

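The wrist view confirms the grip (277,206) within 1 mm of the estimate, on the left (-x) side of the basket, with jaws aligned. The clip at (258,238) is clear of the fingers. Descending.

Call:
step_arm([
  [[0.02, -0.001, -0.003, 0], [0.05, -0.001, -0.003, 0], [0.08, -0.001, -0.003, 0], [0.105, -0.001, -0.003, 0], [0.125, -0.001, -0.003, 0], [0.132, -0.001, -0.003, 0], [0.132, -0.001, -0.003, 0], [0.132, -0.001, -0.003, 0]],
])

```text
clock: 6.88
eef_pos: [0.5831, 0.0671, 0.1458]
tool_rot: [-0.379, 1.535, 0.378]
force: [0.1, 0.2, 0.1]
opening: 0.0851
```

Call:
step_arm([
  [[0, 0, 0, 0], [0, 0, 0, 0], [0, 0, 0, 0], [0, 0, 0, 0], [0, 0, 0, 0], [0, 0, 0, 0], [0, 0, 0, 0], [0, 0, 0, 0]],
], gripper=0.003)

```text
clock: 7.55
eef_pos: [0.5818, 0.0671, 0.1443]
tool_rot: [-0.379, 1.537, 0.379]
force: [0.2, -0.0, 0.2]
opening: 0.0116
```

Run:
```python
from h import *
go([.583,.0645,.25],2.06)
```

```text
tcp [0.5818 0.0671 0.1443] rack [-0.1654 -0.0992  0.1443] jaw yaw 2.054 d [-1.057e-01 -2.800e-03 -1.000e-04] roll -0.006 open 0.0116 F [ 0.2 -0.   0.2] t 7.55 q6 -1.96
```

Call:
step_arm([
  [[-0.01, 0, 0, 0], [-0.03, 0, 0, 0], [-0.05, 0, 0, 0.1], [-0.065, 0, 0, 0.22], [-0.074, 0, 0, 0.34], [-0.074, 0, 0, 0.46], [-0.074, 0, 0, 0.58], [-0.074, 0, 0, 0.7]],
])

```text
clock: 8.22
eef_pos: [0.5812, 0.0671, 0.2185]
tool_rot: [0.175, 1.565, -0.175]
force: [0.4, -1.0, -3.3]
opening: 0.0113
```

Run:
```python
from h import *
go(r2w((-.12,-.035,.218)),1.0065)
```

```text
tcp [0.5812 0.0671 0.2185] rack [-0.1657 -0.0986  0.2185] jaw yaw 1.348 d [ 0.0005  0.0644 -0.0446] roll 0.342 open 0.0113 F [ 0.4 -1.  -3.3] t 8.2167 q6 -1.25
```

Call:
step_arm([
  [[0, 0.01, -0.007, 0.1], [0, 0.022, -0.015, 0.2], [0, 0.034, -0.023, 0.3], [0, 0.046, -0.032, 0.342], [0, 0.056, -0.04, 0.342], [0, 0.064, -0.045, 0.342], [0, 0.064, -0.045, 0.342], [0, 0.064, -0.045, 0.342]],
])

```text
clock: 8.88
eef_pos: [0.5515, 0.1393, 0.2183]
tool_rot: [0.436, 1.526, -0.437]
force: [-0.4, -0.6, -3.0]
opening: 0.0113
```

Run:
```python
from h import *
im,i,E=snap('side','s4'); snap('wrist','w4'); go(r2w((-.011,-.035,.218)),1.0065)
a=cv2.imread('pics/s4.png')[140:330,170:410]; b=cv2.imread('pics/w4.png')
cv2.imwrite('pics/c4.png',cv2.resize(a,None,fx=3.1,fy=3.1,interpolation=2))
```

```text
tcp [0.5518 0.1387 0.2183] rack [-0.1209 -0.0354  0.2183] jaw yaw 1.012 d [0.0002 0.1099 0.0002] roll 0.006 open 0.0114 F [-0.5  0.1 -3.9] t 8.9833 q6 -0.79
```

View pics/c4.png

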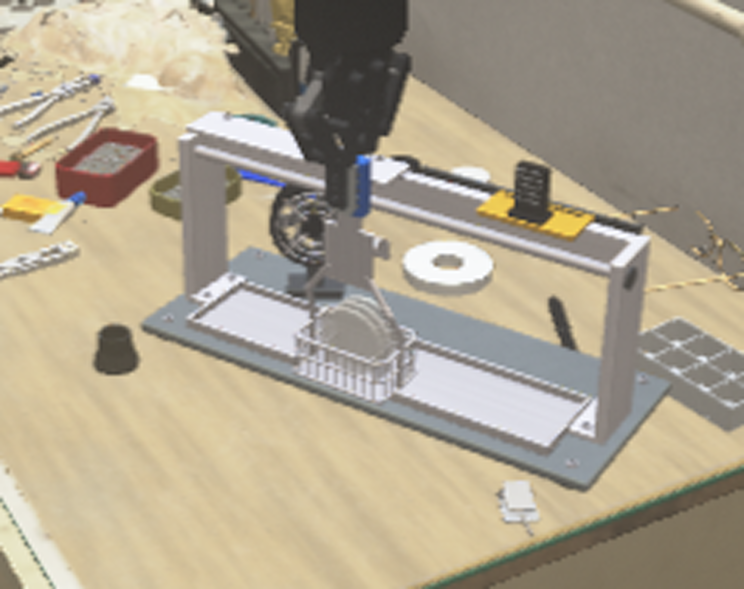

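Gate open, basket upright and parallel to the rail, in front of the gap. Inserting.

Call:
step_arm([
  [[0, 0.02, 0, 0.005], [0, 0.04, 0, 0.005], [0, 0.06, 0, 0.005], [0, 0.078, 0, 0.005], [0, 0.093, 0, 0.005], [0, 0.104, 0, 0.005], [0, 0.11, 0, 0.005], [0, 0.11, 0, 0.005]],
])

```text
clock: 9.65
eef_pos: [0.6105, 0.2329, 0.2178]
tool_rot: [0.441, 1.525, -0.442]
force: [-0.9, 0.9, -3.2]
opening: 0.0111
```

Run:
```python
from h import *
snap('side','s5'); go(r2w((-.011,-.035,.1895)),1.0065)
a=cv2.imread('pics/s5.png')[140:300,220:400]
cv2.imwrite('pics/c5.png',cv2.resize(a,None,fx=3.7,fy=3.7,interpolation=2))
```

```text
tcp [0.6099 0.2321 0.2179] rack [-0.0109 -0.0346  0.2179] jaw yaw 1.007 d [ 0.0284 -0.      0.0004] roll 0.001 open 0.0113 F [-0.6  0.7 -2.4] t 9.7 q6 -0.66
```

View pics/c5.png

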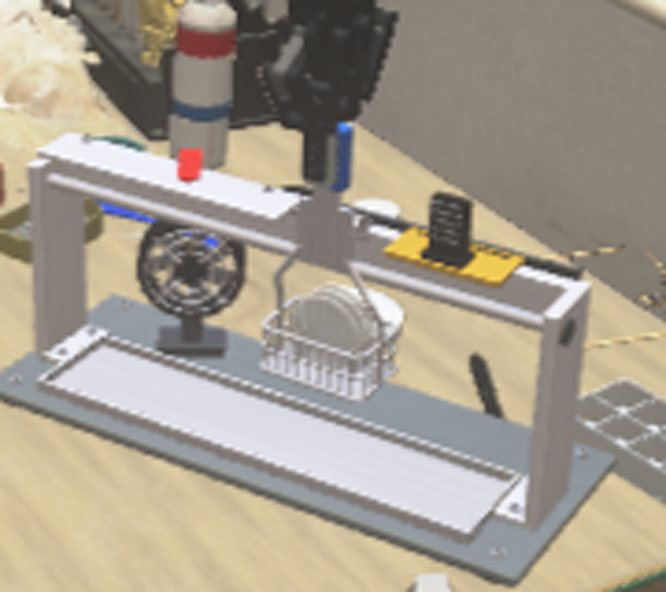

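Call:
step_arm([
  [[0.005, 0, 0, 0], [0.01, 0, 0, 0], [0.015, 0, 0, 0], [0.019, 0, 0, 0], [0.023, 0, 0, 0], [0.023, 0, 0, 0]],
])

```text
clock: 10.2
eef_pos: [0.6092, 0.2321, 0.194]
tool_rot: [0.441, 1.527, -0.443]
force: [0.1, -0.0, -4.0]
opening: 0.011
```

Call:
step_arm([
  [[0.002, 0, 0, 0], [0.004, 0, 0, 0], [0.005, 0, 0, 0], [0.0055, 0, 0, 0], [0.0055, 0, 0, 0]],
])

```text
clock: 10.62
eef_pos: [0.6098, 0.2326, 0.1897]
tool_rot: [0.442, 1.525, -0.442]
force: [-0.1, 0.5, -3.8]
opening: 0.0115
```

Run:
```python
from h import *
go(r2w((-.011,-.035,.1895)),1.0065)
```

```text
tcp [0.6098 0.2326 0.1897] rack [-0.0106 -0.0343  0.1897] jaw yaw 1.007 d [ 0.0002 -0.0004  0.0007] roll 0.001 open 0.0115 F [-0.1  0.5 -3.8] t 10.6167 q6 -0.66
```

Call:
step_arm([
  [[0.001, 0, 0, 0], [0.001, 0, 0, 0], [0.001, 0, 0, 0]],
])

```text
clock: 10.87
eef_pos: [0.6101, 0.2326, 0.1893]
tool_rot: [0.442, 1.525, -0.441]
force: [-0.5, -0.4, -0.7]
opening: 0.0114
```

Call:
step_arm([
  [[0.001, 0, 0, 0], [0.001, 0, 0, 0], [0.001, 0, 0, 0]],
])

```text
clock: 11.12
eef_pos: [0.6101, 0.2326, 0.1893]
tool_rot: [0.442, 1.524, -0.441]
force: [-1.8, -1.2, 5.6]
opening: 0.0114
```

Seated (force jumped +6 N at 189 mm). Back off 1 mm and slide to the left.

Call:
step_arm([
  [[-0.001, 0, -0.004, 0], [-0.001, 0, -0.012, 0], [-0.001, 0, -0.022, 0], [-0.001, 0, -0.032, 0], [-0.001, 0, -0.042, 0], [-0.001, 0, -0.05, 0], [-0.001, 0, -0.055, 0], [-0.001, 0, -0.055, 0]],
])

```text
clock: 11.78
eef_pos: [0.5621, 0.2624, 0.1892]
tool_rot: [0.441, 1.526, -0.441]
force: [-1.3, -2.8, 4.4]
opening: 0.0112
```

Call:
step_arm([
  [[0, 0, -0.004, 0], [0, 0, -0.012, 0], [0, 0, -0.022, 0], [0, 0, -0.032, 0], [0, 0, -0.042, 0], [0, 0, -0.052, 0], [0, 0, -0.057, 0], [0, 0, -0.057, 0]],
])

```text
clock: 12.45
eef_pos: [0.5143, 0.2921, 0.1892]
tool_rot: [0.44, 1.526, -0.442]
force: [-0.8, -4.4, 6.2]
opening: 0.0113
```

Run:
```python
from h import *
go(r2w((-.011,.079,.1895)),1.0065)
im,i,E=snap('scene','s6'); j,e=cam('side'); b,_,_=snap('side','s7')
for n,(ii,EE) in(('scene',(i,E)),('side',(j,e))):
    x=im if n=='scene' else b
    h=cv2.cvtColor(x,cv2.COLOR_RGB2HSV); m=cv2.inRange(h,(0,170,100),(7,255,255)); k,l,st,ce=cv2.connectedComponentsWithStats(m)
    for q in range(1,k):
        if st[q,4]>10 and 220<ce[q,0]<330 and 150<ce[q,1]<230: print(n,st[q],ce[q])
A=cv2.resize(im[150:260,240:340],None,fx=4,fy=4,interpolation=2); B=cv2.resize(b[155:265,225:325],None,fx=4,fy=4,interpolation=2)
cv2.imwrite('pics/c6.png',np.hstack([A,B])[:,:,::-1])
```

```text
tcp [0.5143 0.2921 0.1892] rack [-0.0114  0.0783  0.1892] jaw yaw 1.008 d [-0.0003  0.0004 -0.0007] roll 0.001 open 0.0113 F [-0.8 -4.4  6.2] t 12.45 q6 -0.51
scene [268 197  18  27 122] [272.18852459 207.18032787]
```

View pics/c6.png

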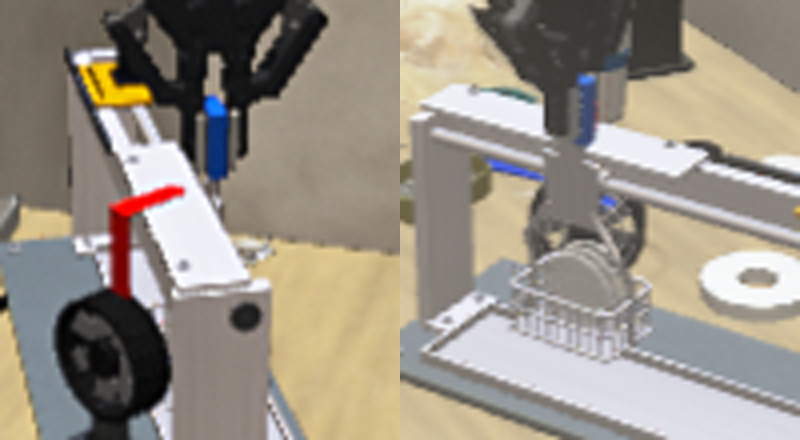

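The basket hangs on the rail beside the pointer; the side and scene views agree. Release, rise and compare the grip with the pointer in one wrist image.

Call:
step_arm([
  [[-0.001, -0.0006, 0, 0], [-0.001, -0.0006, 0, 0]],
])

```text
clock: 12.72
eef_pos: [0.5141, 0.2921, 0.1893]
tool_rot: [0.442, 1.527, -0.442]
force: [-1.0, -1.9, 1.0]
opening: 0.0114
```

Call:
step_arm([
  [[0, 0, 0, 0], [0, 0, 0, 0], [0, 0, 0, 0], [0, 0, 0, 0]],
], gripper=0.06)

```text
clock: 13.05
eef_pos: [0.5148, 0.2922, 0.1896]
tool_rot: [0.442, 1.526, -0.442]
force: [-0.2, 0.0, 0.5]
opening: 0.0589
```

Call:
step_arm([
  [[-0.02, 0, 0, 0], [-0.05, 0, 0, 0], [-0.09, 0, 0, 0], [-0.11, 0.01, 0.03, 0], [-0.12, 0.02, 0.05, 0], [-0.12, 0.02, 0.06, 0], [-0.12, 0.02, 0.06, 0]],
])

```text
clock: 13.63
eef_pos: [0.5776, 0.2758, 0.309]
tool_rot: [0.443, 1.525, -0.443]
force: [-0.6, -0.8, -0.4]
opening: 0.0601
```

Run:
```python
from h import *
im,i,E=snap('wrist','w8'); go(r2w((.008,-.115,.188)),1.0065); h=cv2.cvtColor(im,cv2.COLOR_RGB2HSV)
def comp(n,lo,hi,z):
    m=cv2.inRange(h,lo,hi); m[300:]=0; cs=max(cv2.findContours(m,0,2)[0],key=cv2.contourArea)
    for p in cv2.approxPolyDP(cv2.convexHull(cs),2,True)[:,0]: print(n,p,(w2r(plane(i,E,*p,z))*1e3).round(1))
comp('red',(0,150,100),(8,255,255),.18); comp('blue',(100,120,50),(125,255,255),.229); comp('yel',(20,130,100),(32,255,255),.177)
```

```text
tcp [0.576  0.2762 0.3082] rack [0.0082 0.0176 0.3082] jaw yaw 1.006 d [0.1199 0.0002 0.1329] roll -0.001 open 0.06 F [ 0.3 -0.2 -0.6] t 13.6833 q6 -0.58
red [335  68] [ 48.3 115.  180. ]
red [343  83] [ 54.7 104.5 180. ]
red [342  87] [ 54.1 101.7 180. ]
red [293 116] [ 17.5  80.7 180. ]
red [282 112] [  9.1  83.7 180. ]
red [285  99] [ 11.4  93.1 180. ]
red [330  68] [ 44.6 115.  180. ]
blue [252  97] [ -9.5  93.  229. ]
blue [257 100] [ -6.4  91.2 229. ]
blue [258 140] [ -6.3  66.7 229. ]
blue [255 143] [ -8.2  64.8 229. ]
blue [243 143] [-16.   64.9 229. ]
blue [240  99] [-17.   91.9 229. ]
yel [313 293] [ 36.7 -72.9 177. ]
yel [313 299] [ 36.8 -79.  177. ]
yel [270 299] [ -1.9 -79.  177. ]
yel [270 293] [ -1.9 -72.9 177. ]
```

View pics/w8.png

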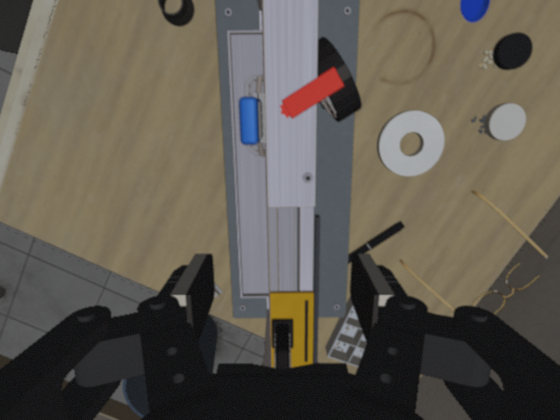

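Grip centre is at rack y=78.7; the pointer's axis ((14.5,87), slope 0.6) meets the rail at y≈78, tip at y≈84, so the basket is centred. The gate is ~78 mm open with its pull at y≈-113. Now shut it.

Call:
step_arm([
  [[0, 0, 0.03, 0], [0, 0, 0.065, 0], [0.02, 0, 0.1, 0], [0.05, 0, 0.12, 0], [0.08, 0, 0.13, 0], [0.105, 0, 0.13, 0], [0.119, 0, 0.13, 0], [0.119, 0, 0.13, 0]],
])

```text
clock: 14.35
eef_pos: [0.6822, 0.2068, 0.1844]
tool_rot: [0.437, 1.536, -0.447]
force: [-0.5, -0.3, -0.5]
opening: 0.0599
```

Call:
step_arm([
  [[0, 0, 0, 0], [0, 0, 0, 0], [0, 0, 0, 0], [0, 0, 0, 0], [0, 0, 0, 0], [0, 0, 0, 0], [0, 0, 0, 0], [0, 0, 0, 0]],
], gripper=0.005)

```text
clock: 15.02
eef_pos: [0.6863, 0.2074, 0.1928]
tool_rot: [0.442, 1.524, -0.44]
force: [-2.0, -0.1, 5.9]
opening: 0.0111
```

Run:
```python
from h import *
go(r2w((.0085,-.035,.188)),1.0065)
```

```text
tcp [0.6863 0.2074 0.1928] rack [ 0.009  -0.1123  0.1928] jaw yaw 1.008 d [ 0.0047 -0.0004 -0.0773] roll 0.001 open 0.0111 F [-2.  -0.1  5.9] t 15.0167 q6 -0.73
```

Call:
step_arm([
  [[0.001, 0, -0.01, 0], [0.001, 0, -0.022, 0], [0.001, 0, -0.034, 0], [0.001, 0, -0.046, 0], [0.001, 0, -0.058, 0], [0.001, 0, -0.068, 0], [0.001, 0, -0.074, 0], [0.001, 0, -0.074, 0]],
])

```text
clock: 15.68
eef_pos: [0.623, 0.2466, 0.1927]
tool_rot: [0.441, 1.523, -0.441]
force: [-4.2, -2.9, 10.0]
opening: 0.0107
```

Call:
step_arm([
  [[0, 0, -0.002, 0], [0, 0, -0.0035, 0], [0, 0, -0.005, 0], [0, 0, -0.005, 0]],
])

```text
clock: 16.02
eef_pos: [0.62, 0.2485, 0.1927]
tool_rot: [0.441, 1.521, -0.441]
force: [-1.3, -4.0, 10.5]
opening: 0.0109
```

Call:
step_arm([
  [[-0.001, 0, -0.002, 0], [-0.001, 0, -0.003, 0], [-0.001, 0, -0.003, 0]],
])

```text
clock: 16.27
eef_pos: [0.6182, 0.2496, 0.1928]
tool_rot: [0.44, 1.52, -0.442]
force: [1.6, -5.7, 6.9]
opening: 0.0107
```

Run:
```python
from h import *
go(r2w((.0085,-.035,.188)),1.0065)
v=rack();f=manip.get_obs()['force'];print(-np.sin(v[2])*f[0]+np.cos(v[2])*f[1])
```

```text
tcp [0.6182 0.2496 0.1928] rack [ 0.0083 -0.0323  0.1928] jaw yaw 1.007 d [0.0048 0.0002 0.0027] roll 0.001 open 0.0107 F [ 1.6 -5.7  6.9] t 16.2667 q6 -0.64
-4.390563626782958
```

Call:
step_arm([
  [[0, 0, -0.001, 0], [0, 0, -0.002, 0], [0, 0, -0.002, 0]],
])

```text
clock: 16.52
eef_pos: [0.6182, 0.2496, 0.1928]
tool_rot: [0.44, 1.516, -0.442]
force: [5.1, -7.4, 6.1]
opening: 0.0111
```

Run:
```python
from h import *
go(r2w((.0085,-.035,.188)),1.0065)
v=rack();f=manip.get_obs()['force'];print(-np.sin(v[2])*f[0]+np.cos(v[2])*f[1])
```

```text
tcp [0.6182 0.2496 0.1928] rack [ 0.0083 -0.0323  0.1928] jaw yaw 1.007 d [0.0048 0.0002 0.0027] roll 0.001 open 0.0111 F [ 5.1 -7.4  6.1] t 16.5167 q6 -0.64
-8.293982861054165
```

At the end stop (no motion, force rising). Relieve the push, release, rise and verify.

Call:
step_arm([
  [[0, 0, 0.002, 0], [0, 0, 0.002, 0]],
])

```text
clock: 16.68
eef_pos: [0.6182, 0.2496, 0.1928]
tool_rot: [0.441, 1.521, -0.442]
force: [0.1, -5.4, 7.3]
opening: 0.0113
```

Call:
step_arm([
  [[0, 0, 0, 0], [0, 0, 0, 0], [0, 0, 0, 0], [0, 0, 0, 0]],
], gripper=0.06)

```text
clock: 17.02
eef_pos: [0.6166, 0.2514, 0.1903]
tool_rot: [0.442, 1.526, -0.442]
force: [0.6, -0.1, -0.2]
opening: 0.0588
```

Call:
step_arm([
  [[-0.02, 0, 0, 0], [-0.05, 0, 0, 0], [-0.09, 0, 0, 0], [-0.12, 0, 0.01, 0], [-0.14, 0, 0.02, 0], [-0.14, 0, 0.02, 0], [-0.14, 0, 0.02, 0], [-0.14, 0, 0.02, 0]],
])

```text
clock: 17.68
eef_pos: [0.6331, 0.2405, 0.3291]
tool_rot: [0.441, 1.528, -0.443]
force: [0.1, 0.5, 0.1]
opening: 0.0601
```

Run:
```python
from h import *
im,i,E=snap('wrist','w9'); go(r2w((.008,-.115,.188)),1.0065); h=cv2.cvtColor(im,cv2.COLOR_RGB2HSV)
def comp(n,lo,hi,z):
    m=cv2.inRange(h,lo,hi); m[300:]=0; cs=max(cv2.findContours(m,0,2)[0],key=cv2.contourArea)
    for p in cv2.approxPolyDP(cv2.convexHull(cs),2,True)[:,0]: print(n,p,(w2r(plane(i,E,*p,z))*1e3).round(1))
comp('red',(0,150,100),(8,255,255),.18); comp('blue',(100,120,50),(125,255,255),.229); comp('yel',(20,130,100),(32,255,255),.177)
```

```text
tcp [0.6328 0.2405 0.3286] rack [ 0.0085 -0.0495  0.3286] jaw yaw 1.007 d [ 1.404e-01 -1.000e-04  6.590e-02] roll 0.001 open 0.0602 F [ 0.3  0.1 -0.9] t 17.7333 q6 -0.66
red [339   0] [ 51.6  99.9 180. ]
red [294  29] [ 17.7  80.  180. ]
red [283  25] [  9.2  82.7 180. ]
red [284  12] [ 10.   91.7 180. ]
red [300   0] [ 22.1  99.9 180. ]
blue [241   0] [-17.3  86.5 229. ]
blue [258   0] [ -6.6  86.5 229. ]
blue [261  44] [ -5.1  61.  229. ]
blue [259  49] [ -6.4  58.  229. ]
blue [250  48] [-12.3  58.6 229. ]
blue [243  38] [-16.7  64.6 229. ]
yel [314 127] [ 35.3   6.  177. ]
yel [314 215] [ 37.3 -71.2 177. ]
yel [271 216] [ -1.4 -72.2 177. ]
yel [269 127] [ -2.4   6.  177. ]
```

Call:
step_arm([
  [[0, 0, -0.03, 0], [0, 0, -0.06, 0], [0, 0, -0.068, 0], [0, 0, -0.068, 0], [0, 0, -0.068, 0], [0, 0, -0.068, 0]],
])

```text
clock: 18.23
eef_pos: [0.5768, 0.2763, 0.33]
tool_rot: [0.441, 1.525, -0.443]
force: [-0.1, 0.9, 0.1]
opening: 0.0597
```

Run:
```python
from h import *
im,i,E=snap('wrist','w10'); go(r2w((.008,-.115,.188)),1.0065); h=cv2.cvtColor(im,cv2.COLOR_RGB2HSV)
def comp(n,lo,hi,z):
    m=cv2.inRange(h,lo,hi); m[300:]=0; cs=max(cv2.findContours(m,0,2)[0],key=cv2.contourArea)
    for p in cv2.approxPolyDP(cv2.convexHull(cs),2,True)[:,0]: print(n,p,(w2r(plane(i,E,*p,z))*1e3).round(1))
comp('red',(0,150,100),(8,255,255),.18); comp('blue',(100,120,50),(125,255,255),.229); comp('yel',(20,130,100),(32,255,255),.177)
g=cv2.cvtColor(im,cv2.COLOR_RGB2GRAY)
for c in(280,300): print(c,g[175:240,c].tolist())
```

```text
tcp [0.577  0.2762 0.33  ] rack [0.0087 0.0168 0.33  ] jaw yaw 1.006 d [ 0.142  -0.0005  0.1318] roll -0.0 open 0.0601 F [-0.2 -0.2  0.5] t 18.2833 q6 -0.58
red [332  74] [ 48.8 113.8 180. ]
red [339  90] [ 55.  101.6 180. ]
red [292 118] [ 17.1  79.6 180. ]
red [283 114] [  9.7  82.8 180. ]
red [282 108] [  8.8  87.6 180. ]
red [286 101] [ 12.1  93.1 180. ]
red [326  74] [ 44.  113.8 180. ]
blue [254 100] [-10.1  92.7 229. ]
blue [260 102] [ -6.1  91.4 229. ]
blue [260 141] [ -6.5  65.2 229. ]
blue [249 143] [-14.3  63.8 229. ]
blue [245 139] [-17.   66.6 229. ]
blue [244 103] [-17.   90.7 229. ]
yel [312 203] [ 35.7   6.  177. ]
yel [312 281] [ 37.5 -71.2 177. ]
yel [272 282] [ -0.7 -72.3 177. ]
yel [270 204] [ -1.9   5.  177. ]
280 [154, 154, 154, 154, 155, 154, 156, 156, 155, 154, 154, 155, 155, 155, 156, 156, 155, 155, 154, 155, 155, 156, 155, 157, 156, 157, 149, 120, 114, 119, 121, 120, 123, 121, 121, 120, 121, 120, 122, 122, 122, 121, 123, 122, 123, 122, 122, 124, 122, 123, 123, 123, 124, 120, 101, 65, 36, 33, 34, 22, 15, 13, 10, 9, 12]
300 [152, 154, 155, 155, 156, 156, 155, 156, 157, 156, 157, 156, 156, 156, 156, 155, 157, 156, 156, 155, 155, 155, 156, 155, 156, 157, 149, 121, 115, 119, 123, 121, 122, 120, 121, 121, 119, 122, 122, 122, 121, 122, 123, 122, 122, 123, 123, 123, 123, 122, 121, 121, 122, 121, 122, 121, 122, 121, 123, 123, 122, 122, 123, 123, 121]
```

```bash
python3 -c "
from cell import manip; print(manip.job_done())"
```

```text
the job is handed in; nothing more can be done
None
```

The basket now hangs on the rail at the fan's pointer with the gate shut again. I handed the job in at about 18 s of the 58 s. No verdict was reported.

**What I did:** I slid the gate about 75 mm, leaving it about 78 mm open. I then gripped the basket, turned it in line with the rail, hooked it on through the gap and slid it to the pointer. After releasing it I pushed the gate against its end stop and let go.

**Last checks, from the wrist camera:**
- **Gate:** its edge meets the fixed strip with no visible gap.
- **Basket position:** the grip's centre is at rack y ≈ 78.6 mm.
- **Pointer:** its axis crosses the rail at about 78 mm.
- **Upright:** the grip's top is at x ≈ -11.5 mm against -11 expected, so it hangs close to upright.
- **Arm:** it is clear of everything, with the fingertips 330 mm above the worktop.

**What disagreed or was not checked:**
- **Basket angle:** it started about 1.05 rad from the rack's direction, not the 0.5 rad at most that was stated.
- **Pointer direction:** it runs at a slant to the rail, and its tip is at y ≈ 84 mm. I centred on where its axis meets the rail. If the tip is what counts, the basket is about 5 mm off, still within the 10 mm allowed.
- **Rack position:** gripping the gate showed my first estimate was about 3 mm off across the rail, so I corrected it. The final gate edges also read about 2 mm off along the rail.
- **Final picture:** the viewer's limit was reached, so the last checks were read from pixel values only.
- **Loose things:** I did not re-measure them at the end. No move came near them.

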